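# Discharge the electrostatics set by touch

### The arm

A 7-joint arm with a two-finger parallel gripper is mounted at the origin on the work surface. World frame = base frame: x ahead of the robot, y to its left, z up, the work surface at z = 0. Lengths are in m, angles in degrees, forces in N, time in s.
With the tool pointing down it reaches from about 0.425 to 0.95 m from the base axis. Payload 16.7 kg.
Tool frame: the origin (TCP) lies midway between the tips of the shut fingers; the grasp point (between the pads) lies 19 mm behind it; z points along the fingers, y is the direction in which the jaws open and shut (so a half turn about z gives the same grasp; the last joint's range is limited). The gripper opens to 94 mm and grips with 3 to 60 N. Pads are 16 mm wide; open, the fingers measure 119 mm over their backs; the gripper's body (75 mm by 177 mm) begins 78 mm behind the grasp point.
Start: joints at [-77.894, 24.414, 4.234, 92.017, -1.954, 63.644, -3.845], TCP at [0.238, 0.631, 0.205] pointing down, gripper open.
Joint ranges: [-163.25, 163.25], [-28.42, 122.38], [-70.27, 78.77], [12.13, 141.07], [-58.53, 238.53], [9.26, 117.41], [-156.51, 156.51]. Speed limits (degrees/s): [108.29, 108.29, 136.94, 136.94, 172.46, 172.46, 172.46].

### API

Orientations are given as a 3x3 rotation matrix whose columns are the frame's x, y, z axes.
In Python, from plant import ctrl gives the robot as it stands.
- The arm moves only by the shell command python3 -m jog 'ROWS' [FORCE]. ROWS is JSON, a list of rows, each a list of 7 numbers: the shift along the tool's x, y, z in units of 12 cm (1.0 is 12 cm), then the turn, a rotation vector about the tool's x, y, z in units of pi/2 rad (1.0 is pi/2 rad), then the opening, from 0 (shut) to 1 (fully open). A call has 1 to 5 rows; each row is the pose to reach, as a shift and turn from the pose commanded when the call began, along the tool's axes at that moment; what a row does not reach only later rows make up. A row lasts 1/12 s, in which the tool goes at most 41.7 mm and 7.16 degrees, less where a joint would pass 70% of its speed; a pose out of reach is approached as far as the arm can. A call with a number of a shift or a turn outside -1 to 1 is refused whole. A call with a gripper value outside its range is refused whole. The fingers move at their own pace and stop on an object; FORCE is the grip in N (left out, the last holds). Time passes only in rows, so rows that repeat a pose let the fingers close. It gives the time, the measured TCP pose, the force and the opening at its end, in the units of the state.
- ctrl.get_state(): the state, without advancing time (a new reading comes with each control period).
- ctrl.snapshot(name): name is "side" or "top" or "wrist"; returns the picture (384x512x3 uint8, blue, green, red); there is no depth.
- ctrl.calibration(name): a dict with "fx", "fy", "cx", "cy" (pixels), "D" ([k1, k2, p1, p2, k3] as OpenCV has them; the pictures are not rectified), "R" (3x3) and "t" (3): a world point X has camera coordinates R X + t. Camera axes: x right, y down, z forward; pixel columns grow to the right and rows downward; lengths in m; the calibration is good to about 2 mm. A picture is of the moment at which its call begins: read the wrist's pose just before it. calibration takes no time and is no camera call; for the wrist camera it gives the pose at the moment of the call.
- ctrl.finish_job(): hands the job in, once; it reports no verdict.
Trained networks look in the newest picture that a camera, given by its name, has taken for a name from the list of things; names that differ only in an ending like _2 or _b are one class to them, and where a whole thing is asked for, a point or a joint stands for the part that bears it (a point fixed in the world has none). Each returns a list of dicts, best first, with "conf" (0 to 1); they miss things now and then, are a little off and sometimes report something else, mostly with a low value. They report only what shows in the picture. A call takes as long as a camera call. They do not tell look-alikes from the thing itself.
- ctrl.masks_of(camera, thing): "pixels" (384x512 bool, what is visible of it) and "uv" ([column, row] in pixels, amid what is visible of it).
The state is a dict: "clock": time; "qpos": joint angles; "dq": joint speeds; "joint_torque": joint torques, N m; "tcp_pos": TCP position; "orientation": TCP orientation; "force": force on the tool from outside, world axes, zero at the start; "ft_torque": the same for the moment, N m; "opening": finger opening in m.
Only numpy, scipy, OpenCV 4.12 (cv2) and the standard library are available. Lean on these libraries where they do the work, as an engineer would, in place of code of your own. Each camera call takes 0.05 s, during which the arm holds its last target.

### The job

The electrostatics demonstration is over, so discharge it by touch: with the fingertips lightly touch first the large metal ball, then the small metal ball, and last the round plate on top of the electroscope, and then come clear. Only touch them: do not press hard, and do not lift, shift or tip the stands or the electroscope. Leave the beaker, the clamp and the brass weight where they are.

Things in the scene. Friction and masses are not known exactly. Their poses are not given: they have to be found in the camera images.
- big_ball: polished steel ball, diameter 70 mm, the larger of the two, on top of its stand. Origin on the stand's axis at the underside of the stand's foot, i.e. 200 mm below the ball's top. It rides on a short sprung steel stem: it only gives way straight down, by at most 15 mm, from 1 N (starts to sink) to 5.5 N (fully down), and springs back up when left.
- big_ball_top (a point): topmost point of the large ball, about 200 mm above the bench; z up.
- small_ball: polished steel ball, diameter 40 mm, on top of its stand. Origin on the stand's axis at the underside of the foot, 170 mm below the ball's top. It rides on a short sprung steel stem: it only gives way straight down, by at most 15 mm, from 1 N (starts to sink) to 5.5 N (fully down), and springs back up when left.
- small_ball_top (a point): topmost point of the small ball, about 170 mm above the bench; z up.
- plate: flat round aluminium plate, diameter 70 mm, 6 mm thick, level, on top of the electroscope. Origin on the plate's axis at the underside of the electroscope's foot, 176 mm below the plate's top. It rides on a short sprung steel stem: it only gives way straight down, by at most 15 mm, from 1 N (starts to sink) to 5.5 N (fully down), and springs back up when left.
- plate_top (a point): centre of the plate's upper face, about 176 mm above the bench; z up.
- big_ball_stand: loose stand of the large ball (0.7 to 1.1 kg): round dark iron foot, diameter 110 mm, 18 mm high, white insulating column of diameter 16 mm, black collar up to 108 mm. Origin at the centre of the foot's underside.
- small_ball_stand: loose stand of the small ball, the same as the large ball's. Origin at the centre of the foot's underside.
- electroscope: loose electroscope (0.75 to 1.2 kg): round dark iron foot as the stands', on it an upright aluminium drum, diameter 100 mm, 50 mm thick (along its x), its axis 85 mm up, with white dials and black needles; on top a black collar up to 149 mm, then the plate. Origin at the centre of the foot's underside.
- beaker: bystander: open glass beaker, about 70 mm wide, 85 mm high, loose. Origin at the centre of its underside.
- clamp: bystander: small aluminium rod clamp, 60 x 32 x 32 mm with a steel wing screw up to 64 mm, loose. Origin at the centre of its underside.
- weight: bystander: brass weight, diameter 48 mm, with a knobbed stem, 75 mm high in all, loose. Origin at the centre of its underside.
Mind the look-alikes: they are no part of the job. Leave any pink look-alike of the small_ball_stand alone.

How it is judged:
By the outcome, as a careful person would: the job done as asked, in the order asked, and still so for the second after the job is handed in, with the robot touching nothing.
It also fails if it takes over 48 s, if anything falls off the work surface, if the arm or the gripper's body presses on something with over 40 N, if the wrist force passes 120 N, or if a joint passes its speed limit or range.

## Working session

There is one attempt and no reset: what is moved stays moved. The work goes in short steps, Python scripts to look and compute and a shell command to move; the robot and the scene stay as the last step left them, time stands still between calls to the robot, and variables do not carry over. Pictures are saved under pics/ and viewed, and the job is handed in when it is done.

```bash
ls; mkdir -p pics; python3 - <<'E'
from plant import ctrl
import cv2,numpy as np
s=ctrl.get_state(); print(s)
for n in("side","top","wrist"):
    cv2.imwrite(f"pics/{n}0.png",ctrl.snapshot(n)); c=ctrl.calibration(n); print(n,{k:np.round(v,3).tolist() for k,v in c.items()})
E
```

```text
pics
{'clock': 0.0, 'qpos': array([-77.89098665,  24.45115633,   4.23136561,  92.05296199,
        -1.95325707,  63.64449166,  -3.84598865]), 'dq': array([-0.00687449, -0.04126717, -0.02611858,  0.04084049, -0.00031705,
       -0.00523249,  0.07517581]), 'joint_torque': array([-6.09879294e-05, -9.35818863e+01,  3.66586290e+00, -4.54174876e+01,
       -4.90841491e-02,  2.02141854e-02,  9.35219373e-05]), 'tcp_pos': array([0.23818997, 0.63108997, 0.20475257]), 'orientation': array([[-9.35580889e-01,  3.53112256e-01, -3.67744511e-04],
       [ 3.53112431e-01,  9.35580016e-01, -1.28266025e-03],
       [-1.08868640e-04, -1.32988758e-03, -9.99999110e-01]]), 'force': array([-0.72922423,  0.63272878,  0.61339018]), 'ft_torque': array([-0.0109378 , -0.01995401, -0.0176551 ]), 'opening': 0.0942812388985729}
side {'fx': 370.508, 'fy': 370.508, 'cx': 252.428, 'cy': 189.692, 'D': [-0.123, 0.0, 0.0, 0.0, 0.0], 'R': [[0.769, -0.639, -0.001], [-0.421, -0.505, -0.753], [0.481, 0.58, -0.658]], 't': [-0.39, 0.342, 0.667]}
top {'fx': 355.387, 'fy': 355.387, 'cx': 257.262, 'cy': 188.862, 'D': [-0.008, 0.0, 0.0, 0.0, 0.0], 'R': [[0.016, -1.0, 0.023], [-0.984, -0.02, -0.179], [0.179, -0.02, -0.984]], 't': [-0.021, 0.531, 0.968]}
wrist {'fx': 323.035, 'fy': 323.035, 'cx': 252.646, 'cy': 195.755, 'D': [-0.081, 0.0, 0.0, 0.0, 0.0], 'R': [[0.354, 0.935, -0.003], [0.91, -0.344, 0.23], [0.214, -0.084, -0.973]], 't': [-0.674, -0.023, 0.392]}
```

View pics/side0.png

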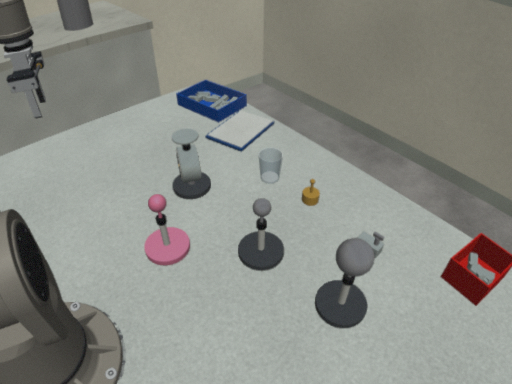

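View pics/top0.png

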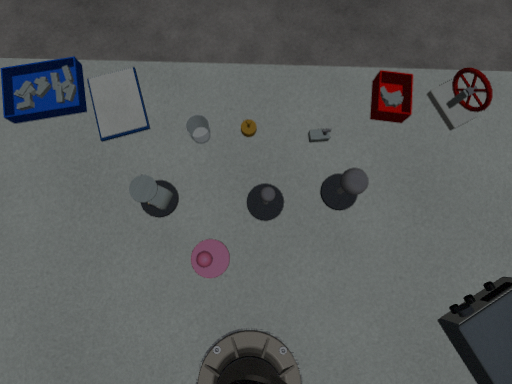

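View pics/wrist0.png

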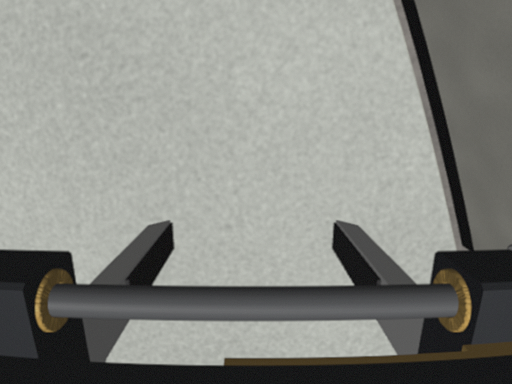

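Side view: big ball at (354,257), small grey ball (262,207), plate (185,137), with the pink look-alike at (158,204). Top view: (355,181), (268,194) and (143,189), pink at (204,259). Next I'll triangulate.

```bash
cat > h.py <<'E'
from plant import ctrl
import cv2,numpy as np
from scipy.optimize import least_squares
def proj(c,X):
    X=np.atleast_2d(X).astype(float)
    return cv2.projectPoints(X,cv2.Rodrigues(np.array(c['R'],float))[0],np.array(c['t'],float),np.array([[c['fx'],0,c['cx']],[0,c['fy'],c['cy']],[0,0,1.]]),np.array(c['D'],float))[0][:,0]
def tri(obs,x0=(.6,0,.16)):
    r=least_squares(lambda X:np.concatenate([proj(c,X)[0]-uv for c,uv in obs]),x0); return r.x,r.fun
def planez(c,uv,z):
    r=least_squares(lambda p:proj(c,[p[0],p[1],z])[0]-uv,(.6,0)); return r.x
E
python3 - <<'E'
from h import *
cs={n:ctrl.calibration(n) for n in("side","top")}
for n in cs: ctrl.snapshot(n)
for th in("big_ball","small_ball","plate","beaker","weight","clamp"):
    for n in cs:
        for d in ctrl.masks_of(n,th):
            m=d['pixels'].astype(np.uint8); ys,xs=np.nonzero(m)
            print(th,n,round(d['conf'],2),np.round(d['uv'],1),xs.min(),xs.max(),ys.min(),ys.max(),m.sum())
print(ctrl.get_state()['clock'])
E
```

```text
big_ball side 0.82 [354.9 257.8] 336 374 238 276 1184
big_ball top 0.7 [355.7 180.6] 340 368 168 194 592
big_ball top 0.47 [248.6 125.6] 241 257 119 136 248
small_ball side 0.8 [160.6 204. ] 148 166 194 217 293
small_ball side 0.51 [260.5 204.2] 252 270 198 220 298
small_ball top 0.76 [203.4 258.6] 195 212 250 266 224
small_ball top 0.51 [271.1 195.3] 260 275 186 201 199
plate side 0.9 [185.7 134.3] 172 197 129 143 304
plate top 0.95 [139.7 187.2] 129 157 174 202 645
beaker side 0.97 [267.3 166.5] 259 282 147 182 701
beaker top 0.9 [199.7 127.3] 185 210 114 143 586
weight side 0.88 [308.4 193.2] 302 319 179 205 314
weight side 0.6 [183.2 137.9] 172 197 130 143 298
weight side 0.53 [260.6 245.6] 238 283 198 270 1864
weight top 0.47 [246.1 125.2] 241 256 119 136 221
weight top 0.38 [354.1 182.7] 340 368 168 194 607
clamp side 0.79 [375.9 239.9] 359 383 232 256 321
clamp top 0.59 [318.1 133.4] 308 331 128 141 282
0.85
```

```bash
python3 - <<'E'
from h import *
S=ctrl.calibration("side");T=ctrl.calibration("top")
for n,s,t,z in(("big",(355,257),(354,181),.165),("small",(261.7,207.3),(267.5,193.5),.15),("plate",(184.7,136.5),(143,188),.173),("pink",(157.5,204),(203.5,258.2),.15)):
    X,f=tri([(S,s),(T,t)]); print(n,X.round(4),f.round(1),planez(S,s,z).round(4),planez(T,t,z).round(4),np.hypot(*X[:2]).round(3))
for n,s,t in(("bigfoot",(341,302),(339,192)),("smallfoot",(261,250),(265.5,201.5)),("scopefoot",(192,184),(160,198)),("pinkfoot",(168,245),(210.5,258)),("weight",(311,197),(249,128)),("clamp",(371,243),(319,135)),("beaker",(270,175),(200,130))):
    print(n,planez(S,s,.018).round(3),planez(T,t,.018).round(3))
E
```

```text
big [ 0.537  -0.2576  0.1625] [-0.4  0.1  0.4 -0.4] [ 0.5358 -0.2589] [ 0.5353 -0.2559] 0.596
small [ 0.5024 -0.0367  0.1473] [-0.3  0.1  0.2 -0.3] [ 0.5012 -0.039 ] [ 0.5011 -0.036 ] 0.504
plate [0.5065 0.2759 0.1692] [-0.4  0.1  0.2 -0.3] [0.5047 0.2701] [0.5049 0.2751] 0.577
pink [0.3368 0.1211 0.1423] [-0.4  0.1  0.2 -0.5] [0.3347 0.1125] [0.3357 0.1206] 0.358
bigfoot [ 0.533 -0.26 ] [ 0.532 -0.254]
smallfoot [ 0.497 -0.045] [ 0.5   -0.037]
scopefoot [0.503 0.262] [0.504 0.271]
pinkfoot [0.335 0.108] [0.335 0.117]
weight [0.722 0.008] [0.724 0.016]
clamp [ 0.714 -0.201] [ 0.707 -0.197]
beaker [0.7   0.151] [0.714 0.164]
```

Both views agree to about 3–5 mm, and the triangulated heights match the given ones (0.1625, 0.147 and 0.169 against 0.165, 0.150 and 0.173). First I lift and shut the fingers, then travel.

```bash
python3 -m jog '[[0,0,-0.15,0,0,0,0],[0,0,-0.35,0,0,0,0],[0,0,-0.55,0,0,0,0],[0,0,-0.6,0,0,0,0],[0,0,-0.6,0,0,0,0]]' 10
python3 -m jog '[[-0.1,-0.15,0,0,0,0,0],[-0.25,-0.35,0,0,0,0,0],[-0.4,-0.55,0,0,0,0,0],[-0.6,-0.75,0,0,0,0,0],[-0.8,-1,0,0,0,0,0]]'
```

```text
clock: 1.27
tcp_pos: [0.2386, 0.6323, 0.2797]
orientation: [[-0.936, 0.353, 0.001], [0.353, 0.936, 0.003], [0.0, 0.003, -1.0]]
force: [0.3, 0.5, 0.2]
opening: 0.0641
clock: 1.68
tcp_pos: [0.2856, 0.4841, 0.2759]
orientation: [[-0.936, 0.352, -0.001], [0.352, 0.936, -0.001], [0.0, -0.002, -1.0]]
force: [-0.0, 0.1, 0.5]
opening: 0.031
```

```bash
python3 -m jog '[[-0.2,-0.15,0,0,0,0,0],[-0.4,-0.3,0,0,0,0,0],[-0.6,-0.45,0,0,0,0,0],[-0.8,-0.6,0,0,0,0,0],[-1,-0.75,0,0,0,0,0]]'
python3 -m jog '[[-0.2,-0.15,0,0,0,0,0],[-0.4,-0.3,0,0,0,0,0],[-0.6,-0.45,0,0,0,0,0],[-0.8,-0.6,0,0,0,0,0],[-1,-0.75,0,0,0,0,0]]'
python3 -m jog '[[-0.2,-0.2,0,0,0,0,0],[-0.4,-0.4,0,0,0,0,0],[-0.6,-0.6,0,0,0,0,0],[-0.75,-0.8,0,0,0,0,0],[-0.9,-1,0,0,0,0,0]]'
```

```text
clock: 2.1
tcp_pos: [0.3664, 0.357, 0.2764]
orientation: [[-0.936, 0.353, -0.001], [0.353, 0.936, -0.001], [0.0, -0.001, -1.0]]
force: [0.6, 0.8, 0.6]
opening: 0.0005
clock: 2.52
tcp_pos: [0.4469, 0.2305, 0.2765]
orientation: [[-0.936, 0.353, -0.001], [0.353, 0.936, -0.001], [0.001, -0.001, -1.0]]
force: [0.7, 1.0, 0.6]
opening: 0.0006
clock: 2.93
tcp_pos: [0.5053, 0.08, 0.2765]
orientation: [[-0.935, 0.353, -0.001], [0.353, 0.935, -0.001], [0.001, -0.001, -1.0]]
force: [0.4, 0.3, -0.1]
opening: 0.0001
```

```bash
cat > go.py <<'E'
import sys
from h import *
s=ctrl.get_state();g=np.array([float(a) for a in sys.argv[1:4]])
print(s['clock'],s['qpos'].round(0),(s['orientation'].T@(g-s['tcp_pos'])/.12).round(3))
E
python3 go.py .535 -.257 .25
```

```text
2.9333 [-42.   5.  28. 109.  -3.  67.  56.] [-1.224 -2.539  0.222]
```

```bash
python3 -m jog '[[-0.1,-0.2,0,0,0,0,0],[-0.2,-0.4,0,0,0,0,0],[-0.3,-0.6,0,0,0,0,0],[-0.4,-0.8,0,0,0,0,0],[-0.5,-1,0,0,0,0,0]]'
python3 -m jog '[[-0.1,-0.2,0,0,0,0,0],[-0.2,-0.4,0,0,0,0,0],[-0.3,-0.6,0,0,0,0,0],[-0.4,-0.8,0,0,0,0,0],[-0.5,-1,0,0,0,0,0]]'
python3 -m jog '[[-0.08,-0.2,0.05,0,0,0,0],[-0.15,-0.35,0.1,0,0,0,0],[-0.2,-0.5,0.2,0,0,0,0],[-0.22,-0.54,0.22,0,0,0,0],[-0.22,-0.54,0.22,0,0,0,0]]'
python3 go.py .535 -.257 .215
python3 - <<'E'
from h import *
for n in("side","wrist","top"): cv2.imwrite(f"pics/{n}1.png",ctrl.snapshot(n))
E
```

```text
clock: 3.35
tcp_pos: [0.5186, -0.053, 0.2765]
orientation: [[-0.936, 0.353, -0.001], [0.353, 0.936, -0.0], [0.001, -0.001, -1.0]]
force: [-0.0, 0.1, -0.6]
opening: 0.0006
clock: 3.77
tcp_pos: [0.5324, -0.1863, 0.2765]
orientation: [[-0.936, 0.353, -0.001], [0.353, 0.936, -0.0], [0.001, -0.001, -1.0]]
force: [0.0, 0.2, -1.2]
opening: 0.0004
clock: 4.18
tcp_pos: [0.5336, -0.2562, 0.2495]
orientation: [[-0.935, 0.355, -0.003], [0.355, 0.935, -0.0], [0.003, -0.001, -1.0]]
force: [0.5, 0.0, 0.8]
opening: 0.0006
4.1833 [-13.  17.  41. 102. -12.  66. 101.] [-0.014 -0.002  0.288]
```

View pics/side1.png

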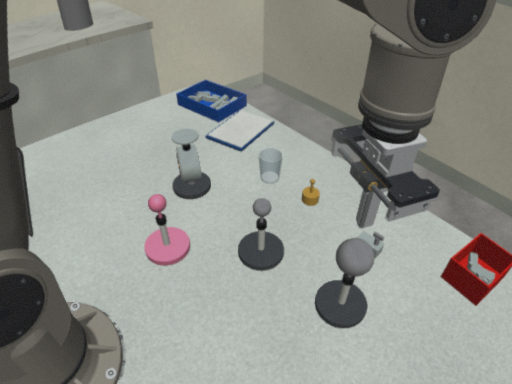

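View pics/wrist1.png

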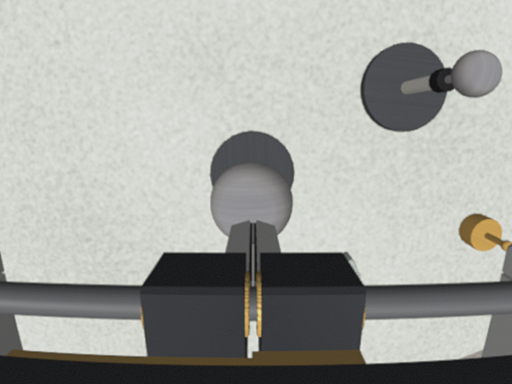

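View pics/top1.png

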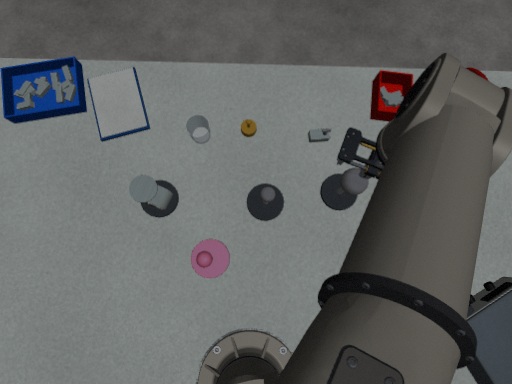

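Wrist view: the big ball is centred at about (252,202), with the shut fingertips at (253,223). Side view: the fingertips are at about (365,226). I'll check these against the projections.

```bash
python3 - <<'E'
from h import *
s=ctrl.get_state();p=s['tcp_pos'];print(p)
W=ctrl.calibration("wrist");S=ctrl.calibration("side")
print(proj(S,p),proj(W,p),proj(W,[.535,-.257,.165]),planez(W,(251.5,202),.165))
print(planez(W,(477,74),.15))
E
```

```text
[ 0.53501643 -0.25394269  0.25110929]
[[361.95049272 222.97995514]] [[252.50666395 236.32112608]] [[249.3171722  201.84905374]] [ 0.53577806 -0.25531221]
[ 0.50161762 -0.03411151]
```

```bash
python3 -m jog '[[0,0.0,0.08,0,0,0,0],[0,0,0.16,0,0,0,0],[0,0,0.24,0,0,0,0],[0,0,0.3,0,0,0,0],[0,0,0.3,0,0,0,0]]'
python3 -m jog '[[0,0.0,0,0,0,0,0],[0,0,0,0,0,0,0],[0,0,0,0,0,0,0]]'; python3 go.py .5355 -.256 .200
```

```text
clock: 4.75
tcp_pos: [0.534, -0.2544, 0.2131]
orientation: [[-0.936, 0.353, -0.002], [0.353, 0.936, 0.001], [0.002, -0.0, -1.0]]
force: [0.0, -0.4, 0.0]
opening: 0.0007
clock: 5.0
tcp_pos: [0.535, -0.2553, 0.2155]
orientation: [[-0.936, 0.353, 0.0], [0.353, 0.936, -0.0], [-0.001, -0.0, -1.0]]
force: [-0.0, 0.0, -0.3]
opening: 0.0004
5.0 [-12.  19.  40. 104. -14.  62. 102.] [-0.006 -0.004  0.129]
```

```bash
python3 -m jog '[[0,0,0.03,0,0,0,0],[0,0,0.06,0,0,0,0],[0,0,0.08,0,0,0,0],[0,0,0.1,0,0,0,0],[0,0,0.1,0,0,0,0]]'
python3 -m jog '[[0,0,0.02,0,0,0,0],[0,0,0.02,0,0,0,0],[0,0,0.02,0,0,0,0]]'
```

```text
clock: 5.42
tcp_pos: [0.5345, -0.255, 0.2025]
orientation: [[-0.936, 0.353, -0.001], [0.353, 0.936, 0.0], [0.001, -0.0, -1.0]]
force: [-0.8, 0.2, 0.0]
opening: 0.0005
clock: 5.67
tcp_pos: [0.5347, -0.2551, 0.2006]
orientation: [[-0.936, 0.353, -0.0], [0.353, 0.936, -0.0], [0.0, -0.0, -1.0]]
force: [0.1, -1.1, 0.1]
opening: 0.0001
```

```bash
python3 -m jog '[[0,0,0.02,0,0,0,0],[0,0,0.02,0,0,0,0],[0,0,0.02,0,0,0,0]]'
```

```text
clock: 5.92
tcp_pos: [0.5348, -0.2552, 0.1983]
orientation: [[-0.936, 0.353, 0.0], [0.353, 0.936, -0.0], [-0.0, -0.0, -1.0]]
force: [-0.5, -0.7, 1.5]
opening: 0.0006
```

```bash
python3 -m jog '[[0,0,0.02,0,0,0,0],[0,0,0.02,0,0,0,0],[0,0,0.02,0,0,0,0]]';python3 -m jog '[[0,0,0,0,0,0,0],[0,0,0,0,0,0,0]]'
```

```text
clock: 6.17
tcp_pos: [0.5348, -0.2552, 0.1959]
orientation: [[-0.936, 0.353, 0.0], [0.353, 0.936, -0.0], [-0.0, -0.0, -1.0]]
force: [-0.6, -0.6, 1.9]
opening: 0.0005
clock: 6.33
tcp_pos: [0.5348, -0.2551, 0.196]
orientation: [[-0.936, 0.353, 0.0], [0.353, 0.936, -0.0], [-0.0, -0.0, -1.0]]
force: [0.5, -0.6, 2.3]
opening: 0.0002
```

Contact at about 2 N with roughly 4 mm of sink, which matches the spring. Now straight up, then over to the small ball.

```bash
python3 -m jog '[[0,0,-0.05,0,0,0,0],[0,0,-0.15,0,0,0,0],[0,0,-0.3,0,0,0,0],[0,0,-0.45,0,0,0,0],[0,0,-0.45,0,0,0,0]]'; python3 go.py .5013 -.0355 .22
```

```text
clock: 6.75
tcp_pos: [0.5359, -0.256, 0.2539]
orientation: [[-0.935, 0.353, 0.004], [0.353, 0.935, -0.001], [-0.004, 0.001, -1.0]]
force: [-0.5, 0.5, 0.8]
opening: 0.0005
6.75 [-13.  17.  41. 101. -12.  66. 101.] [0.92  1.616 0.28 ]
```

```bash
python3 -m jog '[[0.1,0.18,0,0,0,0,0],[0.23,0.4,0,0,0,0,0],[0.34,0.6,0,0,0,0,0],[0.46,0.8,0,0,0,0,0],[0.55,0.98,0,0,0,0,0]]'
python3 -m jog '[[0.1,0.17,0,0,0,0,0],[0.2,0.35,0,0,0,0,0],[0.3,0.52,0.1,0,0,0,0],[0.36,0.63,0.2,0,0,0,0],[0.36,0.63,0.28,0,0,0,0]]'
python3 -m jog '[[0,0,0,0,0,0,0],[0,0,0,0,0,0,0]]'; python3 go.py .5013 -.0355 .17
python3 - <<'E'
from h import *
cv2.imwrite(f"pics/side2.png",ctrl.snapshot("side"));W=ctrl.calibration("wrist");cv2.imwrite(f"pics/wrist2.png",ctrl.snapshot("wrist"))
print(proj(W,[[.5013,-.0355,.15],[.505,.274,.173]]))
E
```

```text
clock: 7.17
tcp_pos: [0.5139, -0.1202, 0.2503]
orientation: [[-0.936, 0.353, 0.0], [0.353, 0.936, 0.0], [0.0, 0.0, -1.0]]
force: [0.9, -0.3, -0.3]
opening: 0.0007
clock: 7.58
tcp_pos: [0.5004, -0.0325, 0.216]
orientation: [[-0.937, 0.349, -0.0], [0.349, 0.937, 0.001], [0.0, 0.001, -1.0]]
force: [0.3, -0.7, 0.3]
opening: 0.0005
clock: 7.75
tcp_pos: [0.5007, -0.0366, 0.2165]
orientation: [[-0.935, 0.354, -0.001], [0.354, 0.935, -0.001], [0.0, -0.001, -1.0]]
force: [0.4, -0.4, 0.7]
opening: 0.0005
7.75 [-34.   8.  34. 115.  -5.  59.  72.] [-0.001  0.01   0.387]
[[254.3969967  206.28719271]
 [627.38229012  80.33398448]]
```

View pics/wrist2.png

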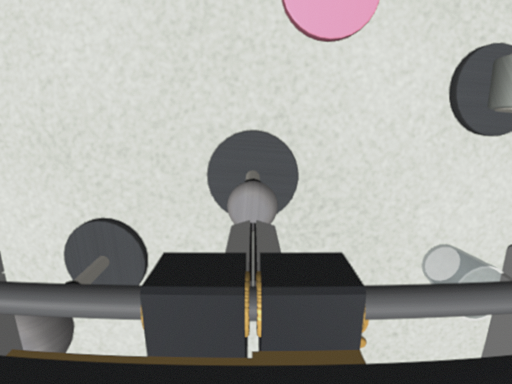

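View pics/side2.png

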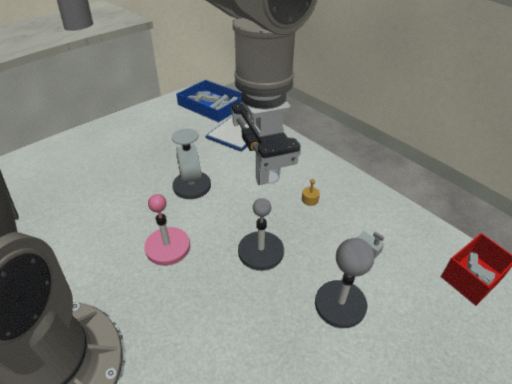

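Wrist view: the grey small ball is centred at about (252,206), against a predicted (254,206), so it is aligned. Side view: the fingers are above it and the big ball stands unmoved. Descending.

```bash
python3 -m jog '[[0,0,0.08,0,0,0,0],[0,0,0.16,0,0,0,0],[0,0,0.24,0,0,0,0],[0,0,0.3,0,0,0,0],[0,0,0.3,0,0,0,0]]'
python3 -m jog '[[0,0,0.03,0,0,0,0],[0,0,0.05,0,0,0,0],[0,0,0.07,0,0,0,0],[0,0,0.07,0,0,0,0]]'
```

```text
clock: 8.27
tcp_pos: [0.4998, -0.0359, 0.1784]
orientation: [[-0.936, 0.353, -0.003], [0.353, 0.936, -0.001], [0.002, -0.002, -1.0]]
force: [0.9, 0.1, 0.6]
opening: 0.0003
clock: 8.6
tcp_pos: [0.5007, -0.0358, 0.1716]
orientation: [[-0.936, 0.353, -0.0], [0.353, 0.936, -0.0], [0.0, -0.0, -1.0]]
force: [-0.6, 0.4, 0.3]
opening: 0.0004
```

```bash
python3 -m jog '[[0,0,0.02,0,0,0,0],[0,0,0.02,0,0,0,0],[0,0,0.02,0,0,0,0]]'
```

```text
clock: 8.85
tcp_pos: [0.501, -0.0357, 0.1696]
orientation: [[-0.936, 0.353, 0.0], [0.353, 0.936, 0.0], [-0.0, 0.0, -1.0]]
force: [0.7, -0.3, 1.7]
opening: 0.0007
```

```bash
python3 -m jog '[[0,0,0.02,0,0,0,0],[0,0,0.02,0,0,0,0],[0,0,0.02,0,0,0,0]]'; python3 -m jog '[[0,0,0.01,0,0,0,0],[0,0,0.01,0,0,0,0],[0,0,0.01,0,0,0,0]]'
```

```text
clock: 9.1
tcp_pos: [0.501, -0.0357, 0.1671]
orientation: [[-0.936, 0.353, 0.0], [0.353, 0.936, -0.0], [-0.0, 0.0, -1.0]]
force: [0.2, -0.7, 1.8]
opening: 0.0006
clock: 9.35
tcp_pos: [0.501, -0.0357, 0.1659]
orientation: [[-0.936, 0.353, 0.0], [0.353, 0.936, -0.0], [-0.0, 0.0, -1.0]]
force: [1.3, -0.4, 3.4]
opening: 0.0
```

Contact at about 2–3 N. Up, then on to the plate.

```bash
python3 -m jog '[[0,0,-0.05,0,0,0,0],[0,0,-0.2,0,0,0,0],[0,0,-0.4,0,0,0,0],[0,0,-0.6,0,0,0,0],[0,0,-0.7,0,0,0,0]]'; python3 go.py .505 .274 .23
```

```text
clock: 9.77
tcp_pos: [0.5013, -0.036, 0.2526]
orientation: [[-0.935, 0.353, 0.002], [0.353, 0.935, 0.0], [-0.002, 0.001, -1.0]]
force: [-0.1, 0.9, 1.2]
opening: 0.0001
9.7667 [-35.   5.  35. 112.  -3.  63.  70.] [0.885 2.428 0.189]
```

```bash
python3 -m jog '[[0.06,0.18,0,0,0,0,0],[0.15,0.4,0,0,0,0,0],[0.22,0.6,0,0,0,0,0],[0.29,0.8,0,0,0,0,0],[0.36,0.98,0,0,0,0,0]]'
python3 -m jog '[[0.07,0.2,0,0,0,0,0],[0.15,0.4,0,0,0,0,0],[0.22,0.6,0,0,0,0,0],[0.29,0.8,0,0,0,0,0],[0.36,0.98,0,0,0,0,0]]'
python3 -m jog '[[0.06,0.17,0,0,0,0,0],[0.12,0.33,0,0,0,0,0],[0.16,0.45,0,0,0,0,0],[0.16,0.45,0.1,0,0,0,0],[0.16,0.45,0.15,0,0,0,0]]'
python3 -m jog '[[0,0,0,0,0,0,0],[0,0,0,0,0,0,0]]'; python3 go.py .505 .274 .176
python3 - <<'E'
from h import *
cv2.imwrite(f"pics/side3.png",ctrl.snapshot("side"));W=ctrl.calibration("wrist");cv2.imwrite(f"pics/wrist3.png",ctrl.snapshot("wrist"))
print(proj(W,[[.505,.274,.176]]))
E
```

```text
clock: 10.18
tcp_pos: [0.5016, 0.091, 0.2503]
orientation: [[-0.936, 0.353, -0.0], [0.353, 0.936, 0.0], [0.0, 0.0, -1.0]]
force: [1.1, 1.5, 0.7]
opening: 0.0005
clock: 10.6
tcp_pos: [0.5026, 0.2162, 0.2502]
orientation: [[-0.936, 0.353, -0.0], [0.353, 0.936, -0.0], [0.0, -0.0, -1.0]]
force: [0.2, -0.1, -0.2]
opening: 0.0005
clock: 11.02
tcp_pos: [0.5037, 0.2721, 0.2307]
orientation: [[-0.936, 0.352, -0.001], [0.352, 0.936, -0.001], [0.0, -0.001, -1.0]]
force: [-0.7, -1.5, -0.8]
opening: 0.0005
clock: 11.18
tcp_pos: [0.5041, 0.2707, 0.2315]
orientation: [[-0.935, 0.354, -0.001], [0.354, 0.935, -0.001], [0.0, -0.001, -1.0]]
force: [-0.7, 0.1, 0.7]
opening: 0.0006
11.1833 [-54.  14.  23. 105.  -6.  62.  40.] [0.002 0.029 0.463]
[[256.79814294 209.78445343]]
```

View pics/wrist3.png

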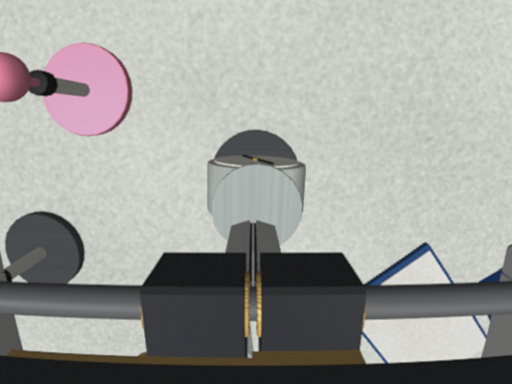

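View pics/side3.png

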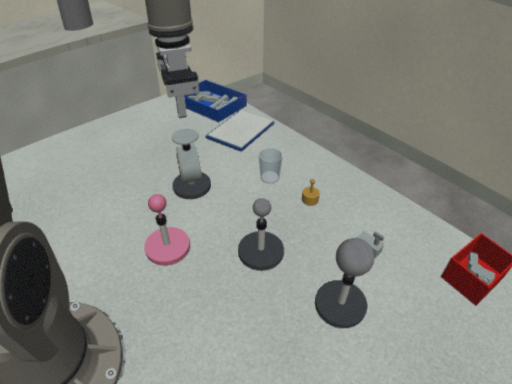

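Wrist view: the plate is centred at about (257,208), against a predicted (257,210), so it agrees. Side view: all stands are upright and unmoved. Descending, with a 3 mm tool-y trim.

```bash
python3 -m jog '[[0,0.02,0.08,0,0,0,0],[0,0.02,0.18,0,0,0,0],[0,0.02,0.28,0,0,0,0],[0,0.02,0.36,0,0,0,0],[0,0.02,0.36,0,0,0,0]]'
python3 -m jog '[[0,0,0.03,0,0,0,0],[0,0,0.06,0,0,0,0],[0,0,0.06,0,0,0,0],[0,0,0.06,0,0,0,0]]'
```

```text
clock: 11.7
tcp_pos: [0.5038, 0.2736, 0.1859]
orientation: [[-0.936, 0.353, -0.003], [0.353, 0.936, -0.002], [0.002, -0.003, -1.0]]
force: [-0.5, -0.0, -0.4]
opening: 0.0006
clock: 12.03
tcp_pos: [0.505, 0.2744, 0.1816]
orientation: [[-0.936, 0.353, 0.0], [0.353, 0.936, 0.0], [-0.0, 0.0, -1.0]]
force: [0.1, -0.4, 0.6]
opening: 0.0006
```

```bash
python3 -m jog '[[0,0,0.03,0,0,0,0],[0,0,0.03,0,0,0,0],[0,0,0.03,0,0,0,0]]'
```

```text
clock: 12.28
tcp_pos: [0.5049, 0.2743, 0.1778]
orientation: [[-0.936, 0.353, -0.0], [0.353, 0.936, -0.0], [0.0, -0.0, -1.0]]
force: [0.3, 0.3, -0.5]
opening: 0.0004
```

```bash
python3 -m jog '[[0,0,0.02,0,0,0,0],[0,0,0.02,0,0,0,0],[0,0,0.02,0,0,0,0]]';python3 -m jog '[[0,0,0.015,0,0,0,0],[0,0,0.015,0,0,0,0],[0,0,0.015,0,0,0,0]]'
```

```text
clock: 12.53
tcp_pos: [0.5051, 0.2744, 0.1755]
orientation: [[-0.936, 0.353, 0.0], [0.353, 0.936, 0.0], [-0.0, 0.0, -1.0]]
force: [0.8, -0.2, 1.3]
opening: 0.0008
clock: 12.78
tcp_pos: [0.505, 0.2744, 0.1737]
orientation: [[-0.936, 0.353, 0.0], [0.353, 0.936, 0.0], [-0.0, 0.0, -1.0]]
force: [0.5, -0.3, 1.9]
opening: 0.0007
```

```bash
python3 -m jog '[[0,0,0.01,0,0,0,0],[0,0,0.01,0,0,0,0],[0,0,0.01,0,0,0,0]]'; python3 -m jog '[[0,0,-0.05,0,0,0,0],[0,0,-0.2,0,0,0,0],[0,0,-0.4,0,0,0,0],[0,0,-0.6,0,0,0,0],[0,0,-0.8,0,0,0,0]]'; python3 -m jog '[[0,0,-0.1,0,0,0,0],[0,0,-0.2,0,0,0,0],[0,0,-0.2,0,0,0,0],[0,0,-0.2,0,0,0,0]]'
python3 - <<'E'
from h import *
for n in("side","top"):
    im=ctrl.snapshot(n);cv2.imwrite(f"pics/{n}4.png",im)
    d=cv2.absdiff(im,cv2.imread(f"pics/{n}0.png")).max(2)
    cv2.imwrite(f"pics/{n}4d.png",np.hstack([cv2.resize(im,(400,300)),cv2.cvtColor(cv2.resize((d>25).astype(np.uint8)*255,(400,300)),8)]))
E
```

```text
clock: 13.03
tcp_pos: [0.505, 0.2744, 0.1725]
orientation: [[-0.936, 0.353, 0.0], [0.353, 0.936, 0.0], [-0.0, 0.0, -1.0]]
force: [-0.2, 1.3, 2.2]
opening: 0.0005
clock: 13.45
tcp_pos: [0.5047, 0.274, 0.2698]
orientation: [[-0.936, 0.353, -0.001], [0.353, 0.936, -0.0], [0.0, -0.001, -1.0]]
force: [0.2, 1.0, 0.2]
opening: 0.0007
clock: 13.78
tcp_pos: [0.5048, 0.2743, 0.2921]
orientation: [[-0.936, 0.353, -0.0], [0.353, 0.936, -0.0], [0.0, -0.0, -1.0]]
force: [-0.6, 1.2, -0.5]
opening: 0.0003
```

View pics/side4d.png

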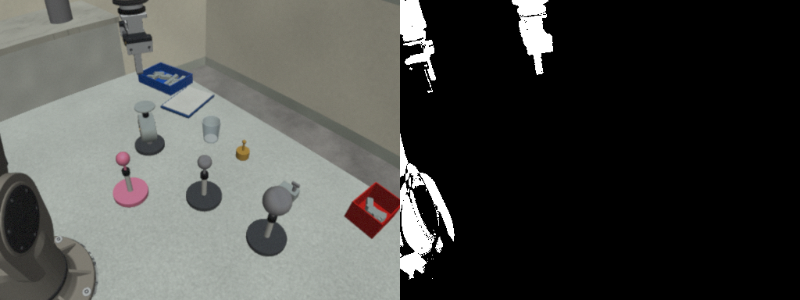

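View pics/top4d.png

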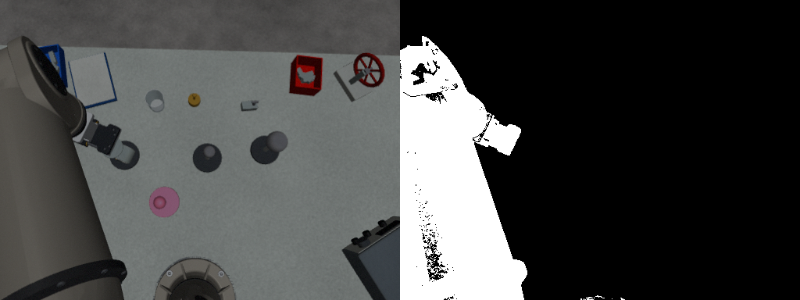

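The before/after difference pictures show only the arm. All the objects are unchanged, and the tool is about 116 mm above the plate.

```bash
python3 -c "
from plant import ctrl
print(ctrl.finish_job())"
```

```text
the job is handed in; nothing more can be done
None
```

I touched the large ball, then the small ball, then the electroscope plate, each once with the shut fingertips, and handed the job in at about 14 s of the 48 s allowed.

| Touched | Peak upward force read | Sink |
|---|---|---|
| Large ball | about 2.3 N | about 4 mm |
| Small ball | about 3.4 N | about 4 mm |
| Plate | about 2.2 N | about 3.5 mm |

The force readings scatter by about 1 N, and all three stayed below the 5.5 N at which the stems are fully down.

- **Final check:** Before/after pictures from the side camera differ only where the arm is. That covers both stands, the electroscope, the pink look-alike, the beaker, the clamp and the weight. The top camera agreed, although the arm hid part of the electroscope in its last picture. The tool ended about 116 mm above the plate, touching nothing.
- **Disagreement:** The side and top cameras differed by 3–5 mm in position. The wrist camera confirmed each target to about 2 mm before the descent.

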